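# Click the bearing cover home on the turntable base

## Task

The grey bearing cover stands loose and proud in the mouth of the turntable base's hub. Take the seating tool out of its wooden block, set its nose in the dish of the cover and press straight down, squarely, until the cover clicks fully home, then keep it held down for about a second with a steady push of 1 to 2 kg to bed it; the cover cracks above 3 kg, and must not be touched with the fingers. Then stand the tool fully back in its block, let go, and leave the cup and the clay carton where they are.

Things in the scene. Friction and masses are not known exactly. Their poses are not given: they have to be found in the camera images.
- wheel_base: fixed turntable base without its wheel: a round grey foot plate, 136 mm across and 10 mm thick, with an aluminium hub 84 mm across rising to 46.5 mm above the table; in the hub's middle a vertical bore 53 mm wide with three spring-loaded ball catches in its wall, 37 mm above the table. Origin: centre of the underside, z up.
- cover: loose grey plastic snap-in bearing cover, 100 g: a round disc 50 mm across with its edge tapered above and below, 19.5 mm high overall. It starts resting on the ball catches, its underside about 10 mm below the mouth, its rim about 10 mm above it; seated, its rim is flush with the hub's top or up to 5.5 mm below it. Origin: centre of the underside, z up.
- seating_tool: loose seating tool, 0.22 kg, 95 mm high, standing upright in the wooden block, round all along: an aluminium nose 29 mm across from 0 to 24 mm with a flat end and a 2 mm chamfer, a steel collar 40 mm across from 24 to 32 mm, a straight wooden handle 22 mm across from 32 to 91 mm (grip it here) with a tapered end to 95 mm. Origin: centre of the nose's flat end, z up along the handle.
- stand: fixed square wooden block, 76 x 76 x 30 mm high, with one round socket in the middle of its top, 34 mm wide and 18 mm deep, which takes the tool's nose. Origin: centre of the underside, z up.
- socket (a point): centre of the socket's floor, 12 mm above the table, on which the tool's nose stands; z up
- water_cup: bystander: white cup, 69 mm across, 73 mm high, loose; origin at the centre of its underside
- clay_carton: bystander: red torn-open pack of clay, 51 x 121 x 34 mm, loose; origin at the centre of its underside, y along its length
- dish (a point): centre of the flat dish in the cover's top, 15.5 mm above the cover's underside. The dish is 35 mm across, inside a raised rim of 41 mm outer diameter and 4 mm height; the tool's nose presses here. z up
- mouth (a point): centre of the bore's mouth, 46.5 mm above the table, z up. Hidden under the cover lies a rigid bearing, the seat the cover must end on; its depth differs from hub to hub: the seated cover's underside is 19.5 to 25 mm below this mouth. Pushing takes a force that rises to 5 to 14 N within the first 5 mm, drops to nothing as the catches snap over the edge, and comes back on the seat.

How it is judged:
By the outcome, as a careful person would: the job done as asked, in the order asked, and still so for the second after the job is handed in, with the robot touching nothing.
It also fails if it takes over 72 s, if anything falls off the work surface, if the arm or the gripper's body presses on something with over 40 N, if the wrist force passes 120 N, or if a joint passes its speed limit or range.

## Robot

A 7-joint arm with a two-finger parallel gripper is mounted at the origin on a cart in front of the work surface, level with it; the furniture and walls round the work are solid. World frame = base frame: x ahead of the robot, y to its left, z up, the work surface at z = 0. Lengths are in m, angles in rad, forces in N, time in s.
With the tool pointing down it reaches from about 0.425 to 0.95 m from the base axis. Payload 4.7 kg.
Tool frame: the origin (TCP) lies between the finger pads; the fingertips stand 25 mm ahead of it and the grasp point (between the pads) lies 6 mm ahead of it; z points along the fingers, y is the line along which they close (so a half turn about z gives the same grasp; the last joint's range is limited). The gripper opens to 85 mm and grips with 20 to 120 N. Pads are 22 mm wide; open, the fingers measure 114 mm over their backs; the gripper's body (76 mm by 85 mm) begins 54 mm behind the grasp point. The pads swing forward as they close: fully open they stand 13 mm farther back than shut.
Start: joints at [1.189, 0.469, -0.049, 1.532, 0.024, 1.141, -0.082], TCP at [0.233, -0.633, 0.256] pointing down, gripper open.
Joint ranges: [-2.59, 2.59], [-0.33, 1.99], [-1.39, 1.29], [0.1, 2.45], [-1.04, 4.18], [0.21, 1.99], [-2.66, 2.66]. Speed limits (rad/s): [2.57, 2.57, 3.14, 3.14, 3.14, 3.14, 3.14].

## Interface

Orientations are given as a 3x3 rotation matrix whose columns are the frame's x, y, z axes.
In Python, from rig import * gives the robot as it stands. Calls block until the motion is done:
- movep(position, orientation): joint-space move of the TCP to a pose.
- move_l(position, attitude=None, feed=0.15, until_force=None): straight line of the TCP; attitude=None keeps the orientation; feed is the mean speed in m/s. With until_force (N) it stops when the force on the tool has changed by that much, and returns True; else False.
- move_joints(angles): joint-space move.
- command_gripper(opening, newtons=None): finger opening in m; newtons is the grip in N (None keeps the last); returns when the fingers have stopped.
- sleep(seconds).
- inverse_kinematics(position, orientation): joint angles nearest the present ones, or None.
- sense(): the state.
- camera(name): name is "scene" or "top" or "wrist"; returns (picture, depth): 420x560x3 uint8, red, green, blue; 420x560 float32, m along the optical axis (not along the pixel's ray), 0 where there is no reading.
- camera_params(name): a dict with "K" (3x3 intrinsics, pixels), "dist" ([k1, k2, p1, p2, k3] as OpenCV has them; the pictures are not rectified), "position" and "rotation" of the camera in the world; the wrist camera has in their place "tool_from_camera" (4x4, takes a point from camera to tool coordinates, whose origin is the TCP and whose axes are the flange's). Camera axes: x right, y down, z forward; pixel columns grow to the right and rows downward; lengths in m; the calibration is good to about 2 mm. A picture is of the moment at which its call begins: read the wrist's pose just before it. camera_params takes no time and is no camera call.
A pose or a line that the arm cannot do raises Unreachable and nothing moves.
- finish_job(): hands the job in; it is judged then, once.
The state is a dict: "time_s": time; "joint_pos": joint angles; "qd": joint speeds; "joint_efforts": joint torques, N m; "position": TCP position; "tcp_rot": TCP orientation; "wrist_force": force on the tool from outside, world axes, zero at the start; "ft_torque": the same for the moment, N m; "finger_gap": finger opening in m; "gripper_force": force on a finger pad.
Only numpy, scipy, OpenCV 4.12 (cv2) and the standard library are available. Lean on these libraries where they do the work, as an engineer would, in place of code of your own. Each camera call takes 0.05 s, during which the arm holds its last target. There are 200 camera calls.

## Working session

There is one attempt and no reset: what is moved stays moved. The work goes in short steps, each a Python script; the robot and the scene stay as the last script left them, time stands still between calls to the robot, and variables do not carry over. Pictures are saved under pics/ and viewed, at most 10 in all, crops included, and the job is handed in when it is done.

```bash
mkdir -p pics; ls
python3 - <<'E'
from rig import *
import cv2,numpy as np
s=sense();print(s)
for n in("top","scene"):
    p,d=camera(n);cv2.imwrite(f"pics/{n}0.png",p[:,:,::-1]);np.save(f"pics/{n}0.npy",d);print(n,camera_params(n))
print(camera_params("wrist"))
E
```

```text
pics
{'time_s': 0.0, 'joint_pos': array([ 1.18908888,  0.46944367, -0.04855737,  1.53367371,  0.02413628,
        1.14100629, -0.08225642]), 'qd': array([ 0.00016917,  0.00012757, -0.00051169, -0.00040532, -0.00131797,
        0.00077766, -0.00042154]), 'joint_efforts': array([ 8.15547719e-04, -5.10312510e+01, -4.64810547e-02, -2.37709951e+01,
        1.07440675e-02,  7.71642110e-03, -8.62367564e-07]), 'position': array([ 0.23303547, -0.63293608,  0.25526833]), 'tcp_rot': array([[ 9.38386811e-01,  3.45585847e-01, -7.84330105e-04],
       [ 3.45586716e-01, -9.38385132e-01,  1.77943985e-03],
       [-1.21054482e-04, -1.94085695e-03, -9.99998109e-01]]), 'wrist_force': array([-0.79062779, -0.57086023, -0.4494555 ]), 'ft_torque': array([-0.03075365, -0.00829609,  0.01226858]), 'gripper_force': 0.0, 'finger_gap': 0.08553976691901054}
top {'K': array([[450.1462203 ,   0.        , 277.02102543],
       [  0.        , 450.1462203 , 206.88916794],
       [  0.        ,   0.        ,   1.        ]]), 'dist': array([-0.03341135,  0.        ,  0.        ,  0.        ,  0.        ]), 'position': a
[... 573 characters left out ...]
     [-0.56167504, -0.33034758,  0.75854573],
       [-0.01862736, -0.91154741, -0.41077287]])}
{'K': array([[303.27599337,   0.        , 278.79413497],
       [  0.        , 303.27599337, 203.59811586],
       [  0.        ,   0.        ,   1.        ]]), 'dist': array([-0.02366183,  0.        ,  0.        ,  0.        ,  0.        ]), 'tool_from_camera': array([[ 5.97111095e-05, -9.64138621e-01, -2.65399163e-01,
         6.83848171e-02],
       [ 9.99999828e-01, -9.74501644e-05,  5.79001700e-04,
         1.29053976e-04],
       [-5.84101093e-04, -2.65399151e-01,  9.64138449e-01,
        -1.16959991e-01],
       [ 0.00000000e+00,  0.00000000e+00,  0.00000000e+00,
         1.00000000e+00]])}
```

View pics/top0.png

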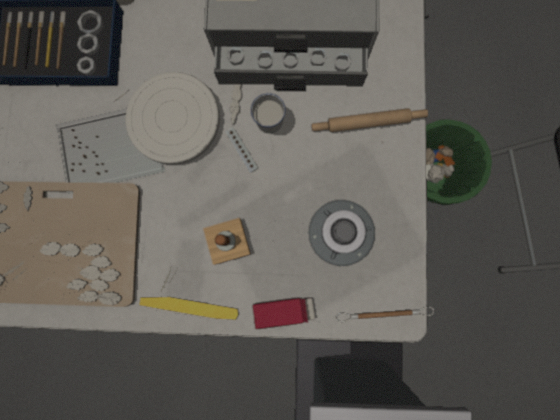

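View pics/scene0.png

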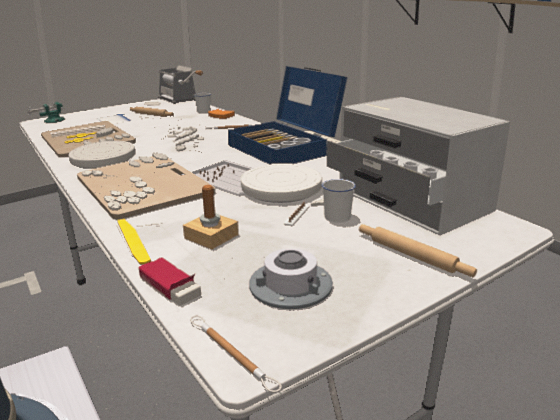

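```bash
cat > h.py <<'E'
import cv2,numpy as np
from rig import *
def cloud(n,d,st=None):
    """world points, HxWx3"""
    c=camera_params(n);h,w=d.shape
    uv=np.stack(np.meshgrid(np.arange(w),np.arange(h)),-1).reshape(-1,1,2).astype(np.float32)
    r=cv2.undistortPoints(uv,c["K"],c["dist"]).reshape(h,w,2)
    P=np.dstack([r*d[...,None],d])
    if n=="wrist":
        T=c["tool_from_camera"];P=P@T[:3,:3].T+T[:3,3]
        R,t=st["tcp_rot"],st["position"]
    else: R,t=c["rotation"],c["position"]
    return P@R.T+t
def circ(p):
    """robust circle fit to xy"""
    from scipy.optimize import least_squares
    m=p.mean(0);f=least_squares(lambda q:np.hypot(*(p-q[:2]).T)-q[2],[*m,.02],loss="soft_l1",f_scale=.001)
    return f.x,np.median(abs(f.fun))
E
python3 - <<'E'
from h import *
d=np.load("pics/top0.npy");P=cloud("top",d)
for n,(u,v) in dict(hub=(342,232),handle=(222,239),block=(240,255),carton=(283,313),cup=(268,112),table=(300,190)).items(): print(n,P[v,u].round(4))
for n,(u,v),lo,hi,r in(("block",(235,248),.024,.036,.08),("handle",(222,239),.07,.12,.05),("hub",(342,232),.04,.05,.07),("cover",(342,232),.051,.075,.05),("cup",(268,112),.05,.09,.06),("carton",(283,313),.02,.05,.1)):
    q=P[v,u];m=(d>0)&(P[...,2]>lo)&(P[...,2]<hi)&(np.hypot(P[...,0]-q[0],P[...,1]-q[1])<r)
    X=P[m];print(n,len(X),X.mean(0).round(4),X.min(0).round(4),X.max(0).round(4),cv2.minAreaRect((X[:,:2]*1000).astype(np.float32)))
E
```

```text
hub [0.4919 0.1078 0.0527]
handle [0.47   0.3319 0.107 ]
block [0.4419 0.3068 0.0286]
carton [0.3308 0.218  0.0246]
cup [0.7311 0.2593 0.0441]
table [5.797e-01 1.902e-01 3.000e-04]
block 1128 [0.4698 0.3345 0.0303] [0.4225 0.2887 0.0244] [0.5176 0.3812 0.0355] ((470.222412109375, 335.2524719238281), (76.30962371826172, 76.2816390991211), 17.983850479125977)
handle 133 [0.4698 0.3332 0.1021] [0.4594 0.3244 0.0709] [0.4799 0.3454 0.1103] ((470.2232360839844, 334.52374267578125), (20.571147918701172, 20.252164840698242), 47.72087860107422)
hub 989 [0.4942 0.1046 0.0467] [0.4531 0.0641 0.04  ] [0.5357 0.1442 0.05  ] ((494.5364990234375, 104.18788146972656), (82.17152404785156, 80.28295135498047), 1.1347156763076782)
cover 328 [0.4947 0.1054 0.0535] [0.4631 0.0845 0.051 ] [0.5305 0.1405 0.0595] ((493.2107849121094, 114.86131286621094), (57.13825607299805, 54.58335876464844), 58.755916595458984)
cup 433 [0.7418 0.2614 0.0689] [0.6933 0.2211 0.0501] [0.7777 0.2984 0.0894] ((735.7940063476562, 258.7546691894531), (84.89895629882812, 76.673095703125), 1.7753976583480835)
carton 1309 [0.3305 0.2227 0.0234] [0.2994 0.1606 0.02  ] [0.3609 0.2781 0.0377] ((331.4622802734375, 218.21859741210938), (49.96997833251953, 117.10829162597656), 9.378199577331543)
```

Run:
```python
from h import *
R=np.array([[1.,0,0],[0,-1,0],[0,0,-1]])
for p in([.494,.104,.25],[.47,.335,.25]):
    movep(p,R)
    sleep(.3);s=sense();print(s["time_s"],s["position"],s["joint_pos"].round(2),s["wrist_force"].round(2))
    im,d=camera("wrist");n="w%d"%(p[1]*1000);cv2.imwrite(f"pics/{n}.png",im[:,:,::-1]);np.savez(f"pics/{n}.npz",d=d,im=im,position=s["position"],tcp_rot=s["tcp_rot"])
q=inverse_kinematics([.47,.335,.083],R);print(q)
a=[cv2.imread(f"pics/w{n}.png") for n in(104,335)]
cv2.imwrite("pics/wb.png",cv2.resize(np.hstack(a),(800,300)))
```

```text
3.1583 [0.49409029 0.10375945 0.24996053] [ 0.37  0.29 -0.79  1.9   0.23  1.04 -2.09] [-0.24  0.16 -0.51]
4.4333 [0.47073884 0.33370489 0.25002055] [-0.07  0.43 -0.83  1.75  0.35  1.12 -2.58] [0.4  0.45 0.46]
[-0.36896294  0.55663673 -0.42900871  1.90160449  0.3274736   0.75221303
 -2.55333573]
```

View pics/wb.png

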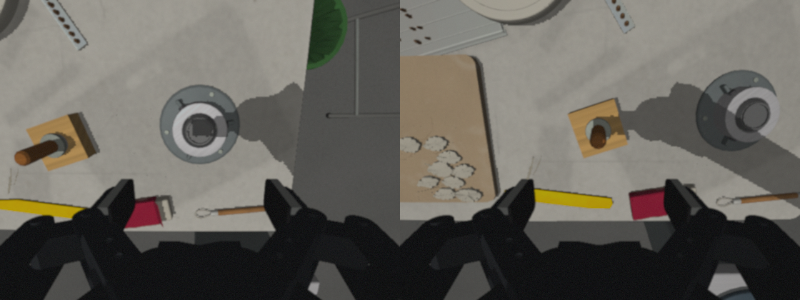

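Run:
```python
from h import *
def an(n,c,lo,hi,r):
    z=np.load(f"pics/{n}.npz");P=cloud("wrist",z["d"],z)
    m=(z["d"]>0)&(P[...,2]>lo)&(P[...,2]<hi)&(np.hypot(P[...,0]-c[0],P[...,1]-c[1])<r)
    k=cv2.findContours(m.astype(np.uint8),cv2.RETR_EXTERNAL,cv2.CHAIN_APPROX_NONE)[0]
    k=max(k,key=len)[:,0];q=P[k[:,1],k[:,0]]
    print(n,lo,m.sum(),"circ",circ(q[:,:2]),"rect",cv2.minAreaRect((q[:,:2]*1000).astype(np.float32)),"z",np.median(P[m][:,2]))
H=(.494,.104);B=(.47,.335)
an("w104",H,.044,.052,.06);an("w335",H,.044,.052,.06)
an("w104",H,.006,.013,.075);an("w104",H,.053,.062,.03);an("w335",H,.053,.062,.03)
an("w104",B,.025,.034,.06);an("w335",B,.025,.034,.06);an("w335",B,.099,.115,.03)
an("w335",B,.036,.05,.03)
R0=np.diag([1.,-1,-1]);from math import *
for a in range(-180,180,20):
    c,s=cos(radians(a)),sin(radians(a));R=np.array([[c,-s,0],[s,c,0],[0,0,1]])@R0
    o=[]
    for p in([.47,.335,.083],[.494,.104,.12]):
        q=inverse_kinematics(p,R);o.append(None if q is None else np.round(q,2).tolist())
    print(a,o)
```

```text
w104 0.044 3851 circ (array([0.4976545 , 0.10382652, 0.04096801]), np.float64(0.00026550784365920316)) rect ((497.63653564453125, 104.04039764404297), (81.82427978515625, 82.4698715209961), 45.84442901611328) z 0.046066621960642234
w335 0.044 3858 circ (array([0.4976108 , 0.10385996, 0.04101082]), np.float64(0.0003500550245847424)) rect ((497.3290710449219, 104.01338195800781), (83.13848114013672, 82.70953369140625), 64.90660095214844) z 0.04612204419640413
w104 0.006 4948 circ (array([0.49762379, 0.10384515, 0.06702363]), np.float64(0.00031182414566245653)) rect ((497.6221618652344, 103.94863891601562), (134.67477416992188, 134.94595336914062), 57.17829895019531) z 0.009163537883523643
w104 0.053 311 circ (array([0.49747301, 0.10380615, 0.01970773]), np.float64(0.00023114669345826108)) rect ((497.4202880859375, 103.83894348144531), (39.59822082519531, 39.96442413330078), 49.500144958496094) z 0.05480535175813925
w335 0.053 379 circ (array([0.49727406, 0.10388359, 0.01962853]), np.float64(0.0003742922923557282)) rect ((497.2774963378906, 103.79618835449219), (39.70948028564453, 40.08
[... 1986 characters left out ...]
4, 0.49, -0.81, 2.03, 0.49, 0.82, -1.97]]
40 [[-0.09, 0.67, -0.83, 1.89, 0.65, 0.87, -2.12], [0.4, 0.52, -0.88, 2.03, 0.54, 0.84, -1.67]]
60 [[-0.05, 0.7, -0.9, 1.88, 0.7, 0.9, -1.81], [0.45, 0.56, -0.96, 2.02, 0.6, 0.87, -1.37]]
80 [[-0.0, 0.74, -0.98, 1.88, 0.77, 0.95, -1.52], [0.5, 0.59, -1.04, 2.02, 0.66, 0.9, -1.08]]
100 [[0.04, 0.79, -1.06, 1.88, 0.83, 0.99, -1.22], [0.55, 0.64, -1.12, 2.02, 0.73, 0.95, -0.79]]
120 [[0.07, 0.83, -1.13, 1.88, 0.89, 1.04, -0.91], [0.59, 0.7, -1.2, 2.02, 0.79, 1.0, -0.5]]
140 [[0.1, 0.88, -1.2, 1.88, 0.94, 1.09, -0.6], [0.62, 0.76, -1.28, 2.02, 0.86, 1.06, -0.2]]
160 [[0.13, 0.93, -1.26, 1.88, 1.0, 1.15, -0.29], [0.65, 0.82, -1.35, 2.02, 0.92, 1.12, 0.1]]
```

```bash
cat >> h.py <<'E'
def yaw(a):
    c,s=np.cos(np.radians(a)),np.sin(np.radians(a));return np.array([[c,-s,0],[s,c,0],[0,0,1]])@np.diag([1.,-1,-1])
def fit(P,d,c,lo,hi,r):
    m=(d>0)&(P[...,2]>lo)&(P[...,2]<hi)&(np.hypot(P[...,0]-c[0],P[...,1]-c[1])<r)
    k=cv2.findContours(m.astype(np.uint8),cv2.RETR_EXTERNAL,cv2.CHAIN_APPROX_NONE)[0]
    k=max(k,key=len)[:,0];q=P[k[:,1],k[:,0]]
    return circ(q[:,:2])[0].round(4),np.round(cv2.minAreaRect((q[:,:2]*1000).astype(np.float32))[0],1),np.median(P[m][:,2]).round(4)
E
python3 - <<'E'
from h import *
B=(.472,.335);H=(.496,.104)
for a,c in((-120,B),(60,B),(60,H),(-120,H)):
    movep([*c,.24],yaw(a));sleep(.4);s=sense()
    im,d=camera("wrist");P=cloud("wrist",d,s)
    print(a,s["time_s"],s["position"].round(4),s["joint_pos"].round(2))
    if c is B: print(" handle",fit(P,d,B,.099,.115,.03),"block",fit(P,d,B,.025,.034,.06))
    else: print(" hub",fit(P,d,H,.044,.052,.06),"cover",fit(P,d,H,.053,.062,.03))
E
```

```text
-120 8.2083 [0.472 0.335 0.24 ] [ 0.13  0.6  -1.17  1.74  0.59  1.21  1.41]
 handle (array([0.4725, 0.335 , 0.0102]), array([472.7, 335.4]), np.float64(0.1058)) block (array([0.4727, 0.3351, 0.0422]), array([472.8, 335.4]), np.float64(0.0293))
60 8.9083 [0.472 0.335 0.24 ] [ 0.13  0.6  -1.17  1.74  0.59  1.21  1.41]
 handle (array([0.4724, 0.335 , 0.0102]), array([472.5, 335.2]), np.float64(0.1057)) block (array([0.4727, 0.3352, 0.0422]), array([472.8, 335.5]), np.float64(0.0293))
60 11.4083 [0.496  0.1041 0.2399] [ 0.2   0.26 -0.58  1.92  0.17  1.01 -0.98]
 hub (array([0.4971, 0.1041, 0.041 ]), array([496.9, 104.1]), np.float64(0.0461)) cover (array([0.497 , 0.104 , 0.0197]), array([496.9, 104. ]), np.float64(0.0549))
-120 14.2917 [0.496 0.104 0.24 ] [ 0.62  0.44 -1.17  1.9   0.46  1.1   1.89]
 hub (array([0.4973, 0.1029, 0.041 ]), array([497.7, 103.1]), np.float64(0.046)) cover (array([0.4971, 0.103 , 0.0197]), array([497.1, 102.8]), np.float64(0.0547))
```

Run:
```python
from h import *
T=(.4726,.3356);R=yaw(-120)
movep([*T,.20],R);print(sense()["joint_pos"].round(2))
move_l([*T,.084],feed=.12);sleep(.2)
s=sense();print(s["position"],s["wrist_force"])
command_gripper(0.0,80);sleep(.2)
s=sense();print(s["time_s"],s["position"],s["wrist_force"],s["ft_torque"],s["finger_gap"],s["gripper_force"])
move_l([*T,.16],feed=.08);sleep(.4)
s=sense();print(s["time_s"],s["position"],s["wrist_force"],s["ft_torque"],s["finger_gap"],s["gripper_force"])
for n in("wrist","scene"):
    im,d=camera(n);cv2.imwrite(f"pics/g{n}.png",im[:,:,::-1])
a=[cv2.imread(f"pics/g{n}.png") for n in("wrist","scene")]
cv2.imwrite("pics/g.png",np.hstack([cv2.resize(a[0],(400,300)),cv2.resize(a[1][80:280,110:376],(400,300))]))
```

```text
[ 0.05  0.59 -1.04  1.79  0.56  1.1   1.43]
[0.4729139  0.33582316 0.08466894] [-0.08244424  0.03019731 -0.75560181]
17.4083 [0.47266222 0.33568431 0.0841861 ] [-0.63108722  0.0321094   3.09155494] [-0.08621018  0.07637744 -0.03162536] 0.020174999906060545 78.03892493247986
18.9083 [0.47254783 0.33559218 0.15985545] [-0.03445064  0.2883361  -1.65576323] [ 0.00290368  0.0008939  -0.00194828] 0.02004212879038905 78.12924206256866
```

View pics/g.png

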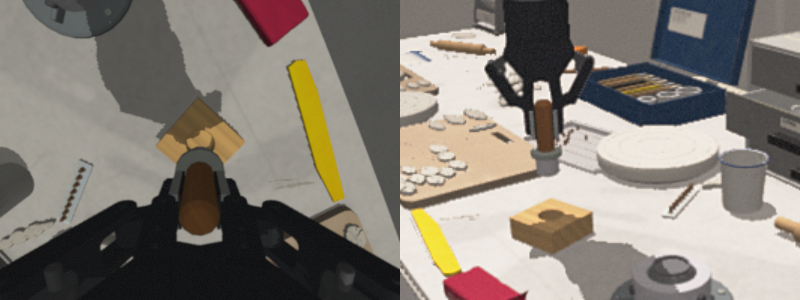

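Run:
```python
from h import *
H=(.4972,.1035);R=yaw(-120)
movep([*H,.165],R);print(sense()["joint_pos"].round(2))
move_l([*H,.140],R,feed=.08);sleep(.4)
s=sense();print(s["time_s"],s["position"],s["wrist_force"],s["tcp_rot"][:,2].round(4),s["tcp_rot"][:,0].round(2))
im,d=camera("wrist");cv2.imwrite("pics/hub1.png",cv2.resize(im[:,:,::-1][120:400,130:430],None,fx=2,fy=2))
P=(cloud("wrist",d,s)-s["position"])@s["tcp_rot"]
m=(d>0)&(abs(P[...,1])<.004)&(abs(P[...,0])<.03)
for z0,z1 in((-.022,-.010),(-.02,.034),(.038,.05),(.05,.08)):
    q=P[m&(P[...,2]>z0)&(P[...,2]<z1)]
    if len(q)>8: print(z0,z1,len(q),np.polyfit(q[:,2],q[:,0],1).round(4),np.median(q,0).round(4))
q=P[(d>0)&(abs(P[...,0])<.03)&(abs(P[...,1])<.03)&(P[...,2]>.038)&(P[...,2]<.05)]
if len(q)>8: print("collar",len(q),q.min(0).round(4),q.max(0).round(4),circ(q[q[:,0]>.012][:,:2]))
im,d=camera("scene");cv2.imwrite("pics/hubs.png",cv2.resize(im[:,:,::-1][170:320,210:370],None,fx=3.7,fy=3.7))
```

```text
[ 0.54  0.53 -1.08  1.98  0.57  0.97  1.8 ]
20.7917 [0.49736022 0.10341474 0.14022819] [-0.25177108  0.0380324  -1.92079258] [ 5.e-04 -0.e+00 -1.e+00] [-0.5  -0.87 -0.  ]
-0.022 -0.01 771 [0.9783 0.0246] [ 0.0085 -0.0001 -0.0205]
-0.02 0.034 1063 [0.0109 0.0103] [ 0.0104  0.     -0.0026]
0.038 0.05 289 [ 1.0631 -0.0285] [0.0155 0.0003 0.041 ]
0.05 0.08 19 [-0.1023  0.021 ] [0.0139 0.0011 0.0692]
collar 1457 [-0.0018 -0.0206  0.038 ] [0.0201 0.0189 0.0484] (array([-0.00912776, -0.00083831,  0.02630096]), np.float64(0.0015882090946147398))
```

View pics/hubs.png

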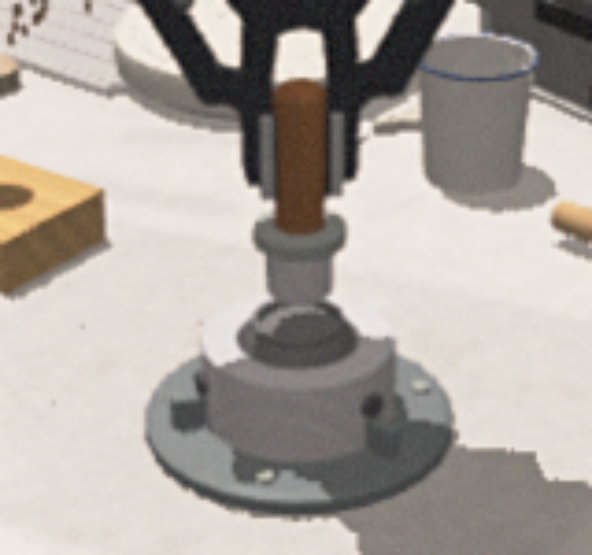

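View pics/hub1.png

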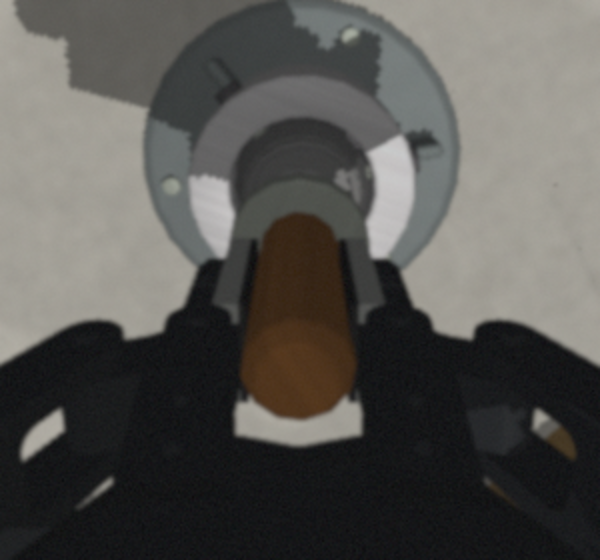

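```bash
cat > press.py <<'E'
from h import *
import time
R=yaw(-120);H=(.4972,.1035)
def F(n=4):
    v=[]
    for i in range(n): v.append(sense()["wrist_force"]);sleep(.01)
    return np.mean(v,0)
f0=F(10);print("tare",f0.round(2))
hit=move_l([*H,.118],R,feed=.02,until_force=2.5)
s=sense();zc=s["position"][2];z=zc;print("contact",hit,s["time_s"],s["position"],(s["wrist_force"]-f0).round(2))
log=[];seated=False
while z>zc-.0175:
    d=zc-z
    f=F(3)[2]-f0[2];log.append((round(d*1000,2),round(f,1)))
    if f>20: print("high");break
    if d>.008 and f>6: seated=True;break
    z-=.0002 if (d>.008 and f>2.5) else .0004
    move_l([*H,z],R,feed=.01)
print(log)
print(seated,sense()["time_s"])
if seated:
    t0=None;h=[];t=sense()["time_s"]
    while True:
        f=F(3)[2]-f0[2];s=sense();h.append((round(s["time_s"]-t,2),round(f,1),round(z*1000,2)))
        if t0 is None and f>12: t0=s["time_s"]
        if t0 and s["time_s"]-t0>1.5: break
        if s["time_s"]-t>6: break
        e=15-f
        if abs(e)>1.5: z-=np.clip(e*2e-5,-.0002,.0002);move_l([*H,z],R,feed=.01)
    print(h);s=sense();print(s["position"],s["tcp_rot"][:,2].round(4),(s["wrist_force"]-f0).round(2),s["ft_torque"].round(2))
E
python3 press.py
```

```text
tare [-0.17  0.01 -2.02]
contact True 21.775 [0.49703395 0.10346618 0.12281476] [0.32 0.75 1.86]
[(np.float64(0.0), np.float64(1.9)), (np.float64(0.4), np.float64(4.9)), (np.float64(0.8), np.float64(6.7)), (np.float64(1.2), np.float64(7.5)), (np.float64(1.6), np.float64(9.3)), (np.float64(2.0), np.float64(9.1)), (np.float64(2.4), np.float64(10.0)), (np.float64(2.8), np.float64(10.2)), (np.float64(3.2), np.float64(10.1)), (np.float64(3.6), np.float64(10.4)), (np.float64(4.0), np.float64(6.5)), (np.float64(4.4), np.float64(3.9)), (np.float64(4.8), np.float64(0.2)), (np.float64(5.2), np.float64(-0.3)), (np.float64(5.6), np.float64(-0.0)), (np.float64(6.0), np.float64(0.4)), (np.float64(6.4), np.float64(0.0)), (np.float64(6.8), np.float64(0.2)), (np.float64(7.2), np.float64(0.0)), (np.float64(7.6), np.float64(-0.3)), (np.float64(8.0), np.float64(0.4)), (np.float64(8.4), np.float64(0.2)), (np.float64(8.8), np.float64(-0.4)), (np.float64(9.2), np.float64(0.0)), (np.float64(9.6), np.float64(0.2)), (np.float64(10.0), np.float64(0.3)), (np.float64(10.4), np.float64(2.3)), (np.float64(10.8), n
[... 251 characters left out ...]
6)), (1.4, np.float64(11.9), np.float64(111.49)), (1.67, np.float64(12.3), np.float64(111.43)), (1.95, np.float64(12.5), np.float64(111.38)), (2.22, np.float64(13.6), np.float64(111.33)), (2.25, np.float64(13.0), np.float64(111.33)), (2.52, np.float64(14.1), np.float64(111.29)), (2.55, np.float64(13.0), np.float64(111.29)), (2.82, np.float64(13.5), np.float64(111.25)), (3.1, np.float64(13.9), np.float64(111.22)), (3.12, np.float64(14.5), np.float64(111.22)), (3.15, np.float64(13.7), np.float64(111.22)), (3.17, np.float64(13.9), np.float64(111.22)), (3.2, np.float64(14.5), np.float64(111.22))]
[0.49739207 0.10380878 0.11248802] [ 7.e-04 -1.e-03 -1.e+00] [-3.04 -1.51 13.67] [-0.47  0.89  0.  ]
```

Run:
```python
from h import *
R=yaw(-120);H=(.4972,.1035);T=(.4726,.3356)
move_l([*H,.165],R,feed=.06);sleep(.2)
s=sense();im,d=camera("wrist");W=cloud("wrist",d,s);P=(W-s["position"])@s["tcp_rot"]
m=(d>0)&(abs(P[...,1])<.004)&(abs(P[...,0])<.03)&(P[...,2]>-.015)&(P[...,2]<.034)
print("tilt",np.polyfit(P[m][:,2],P[m][:,0],1).round(4))
q=P[(d>0)&(abs(P[...,1])<.016)&(P[...,0]>.012)&(P[...,0]<.019)&(P[...,2]>.03)&(P[...,2]<.055)];print("collar top z",np.median(q[:,2]))
r=np.hypot(W[...,0]-H[0],W[...,1]-H[1])
for a,b in((.0185,.0205),(.03,.04)):
    z=W[(d>0)&(r>a)&(r<b)&(W[...,2]<.07)][:,2];print("ring",a,len(z),np.median(z).round(4))
im,d=camera("scene");cv2.imwrite("pics/after.png",cv2.resize(im[:,:,::-1][150:320,190:370],None,fx=3.3,fy=3.3))
movep([*T,.165],R);move_l([*T,.112],R,feed=.08);sleep(.3)
print(sense()["time_s"],sense()["position"])
im,d=camera("scene");cv2.imwrite("pics/back.png",cv2.resize(im[:,:,::-1][130:270,140:290],None,fx=4,fy=4))
```

```text
tilt [0.0013 0.0104]
collar top z 0.040962831467946575
ring 0.0185 255 0.043
ring 0.03 2403 0.0458
35.8083 [0.4727541 0.3357311 0.1123863]
```

View pics/after.png

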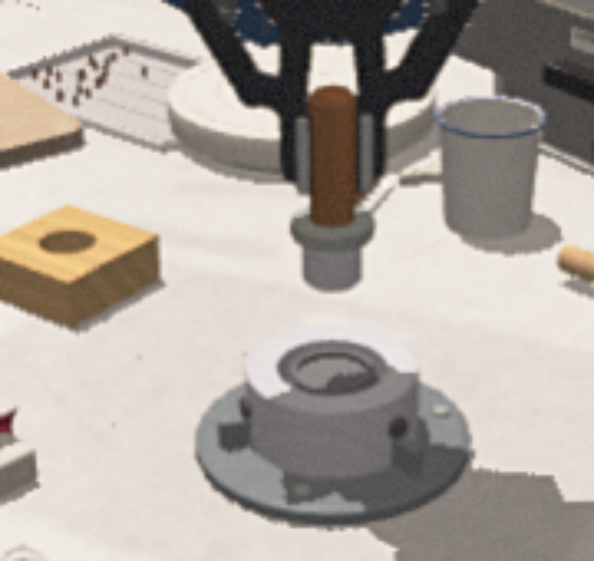

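View pics/back.png

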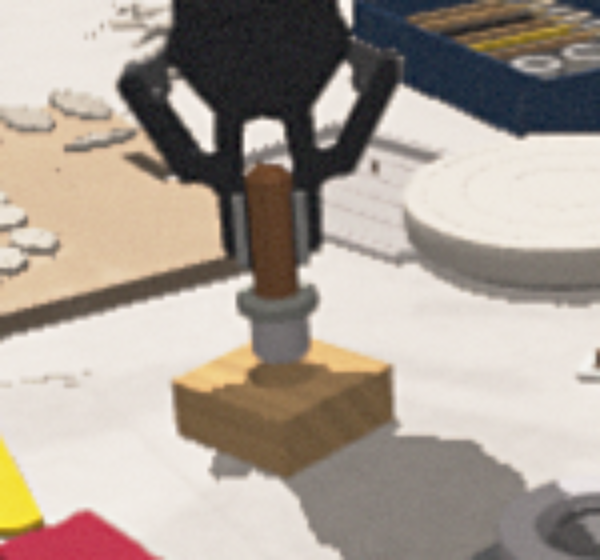

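Cover sits level inside the hub mouth (about (330,368) in the first crop), and the nose hangs over the socket (about (282,370) in the second). Lowering it now.

Run:
```python
from h import *
R=yaw(-120);T=(.4726,.3356);H=(.4972,.1035)
hit=move_l([*T,.081],R,feed=.02,until_force=4);s=sense();print(hit,s["position"],s["wrist_force"].round(2))
if s["position"][2]<.0875:
    command_gripper(.085);sleep(.3)
    s=sense();print(s["finger_gap"]);move_l([*T,.24],R,feed=.12);sleep(.5)
    s=sense();im,d=camera("wrist");P=cloud("wrist",d,s)
    print(s["time_s"],"handle",fit(P,d,T,.095,.115,.03),"block",fit(P,d,T,.025,.034,.06))
    im,d=camera("scene");cv2.imwrite("pics/end.png",cv2.resize(im[:,:,::-1][130:320,100:380],(800,543)))
```

```text
True [0.47257618 0.33562968 0.08414913] [ 0.37 -0.49  5.15]
0.08480816391417073
40.0167 handle (array([0.4729, 0.3347, 0.0103]), array([473.2, 334.8]), np.float64(0.1056)) block (array([0.4727, 0.3353, 0.0422]), array([472.9, 335.5]), np.float64(0.0293))
```

View pics/end.png

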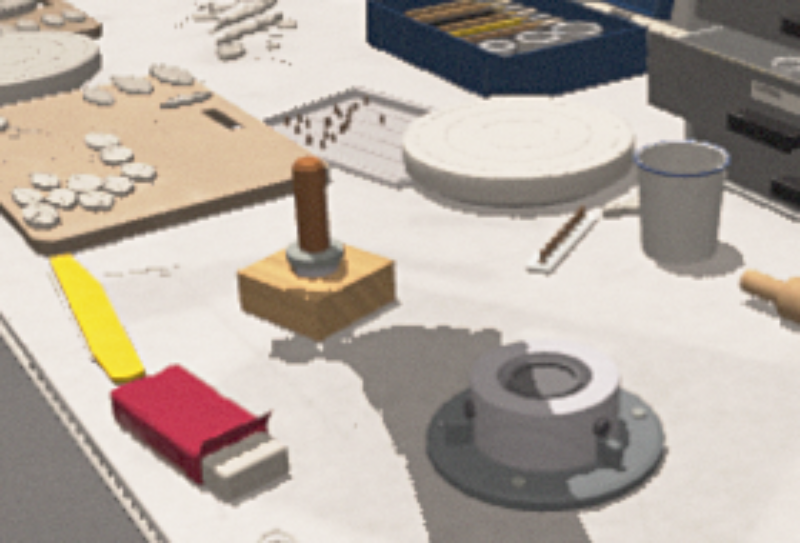

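The tool stands in its block at (312,215), the cover is seated flush in the hub at (543,375), and the cup and carton haven't moved.

```bash
python3 -c "
from rig import *
print(finish_job())"
```

```text
the job is handed in; nothing more can be done
None
```

The job is handed in at about 40 s: the cover snapped home and was held down at about 12–14.5 N for 1.5 s (the push first ramped up from 8 N over about 1.5 s), the tool is back fully in its block and released, and the cup and clay carton look unmoved.

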